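Tip the walnuts out of the lidded pan

ROBOT

A 7-joint arm with a two-finger parallel gripper is mounted at the origin on a cart in front of the work surface, level with it; the furniture and walls round the work are solid. World frame = base frame: x ahead of the robot, y to its left, z up, the work surface at z = 0. Lengths are in m, angles in rad, forces in N, time in s.
With the tool pointing down it reaches from about 0.4 to 0.85 m from the base axis. Payload 10.4 kg.
Tool frame: the origin (TCP) lies on the centre line of the jaws, within the pads' length; the fingertips stand 11 mm ahead of it and the grasp point (between the pads) lies 8 mm behind it (manip.finger_overhang is the distance from the TCP to the fingertips, in m); z points along the fingers, y is the line along which they close (so a half turn about z gives the same grasp; the last joint's range is limited). The gripper opens to 85 mm and grips with 20 to 120 N. Pads are 22 mm wide; open, the fingers measure 114 mm over their backs; the gripper's body (76 mm by 85 mm) begins 54 mm behind the grasp point. The pads swing forward as they close: fully open they stand 13 mm farther back than shut.
Start: joints at [1.154, 0.332, -0.065, 1.46, 0.022, 1.35, -0.088], TCP at [0.24, -0.577, 0.242] pointing down, gripper open.
Joint ranges: [-2.6, 2.6], [-0.5, 2.12], [-1.47, 1.34], [0.16, 2.42], [-1.27, 4.41], [0.06, 2.06], [-2.6, 2.6]. Speed limits (rad/s): [2.22, 2.22, 2.79, 2.79, 3.14, 3.14, 3.14].

INTERFACE

Orientations are given as a unit quaternion [x, y, z, w].
In Python, from workcell import manip, imaging, workorder gives the robot as it stands.
- The arm moves only by the tool jog_arm, never from a script. Its argument "deltas" is a list of rows, each an object with "gripper": the opening, from 0 (shut) to 1 (fully open); "offset": the shift along the tool's x, y, z in m, a list of three; "rotation": the turn, a rotation vector about the tool's x, y, z in degrees, a list of three. In form: [{"gripper": gripper, "offset": [tx, ty, tz], "rotation": [ax, ay, az]}, ...]. A call has 1 to 20 rows; each row shifts and turns the commanded pose from where the row before left it, along the tool's axes as they then stand; what a row does not reach is not made up. A row lasts 1/10 s, in which the tool goes at most 50 mm and 8.59 degrees, less where a joint would pass 70% of its speed; a pose out of reach is approached as far as the arm can. A call with a gripper value outside its range is refused whole. The fingers move at their own pace and stop on an object; "newtons" is the grip in N (left out, the last holds). Time passes only in rows, so rows that do not move let the fingers close. It gives the time, the measured TCP pose, the force, the opening and the grip force at its end, in the units of the state.
- manip.get_obs(): the state, without advancing time (a new reading comes with each control period).
- imaging.camera(name): name is "side" or "top"; returns the picture (480x640x3 uint8, blue, green, red); there is no depth.
- imaging.camera_model(name): a dict with "camera_matrix" (3x3 intrinsics, pixels), "world_to_cam" (4x4, takes a point from world to camera coordinates). Camera axes: x right, y up, looking along -z (the intrinsics and any distortion apply to the point x, -y, -z); pixel columns grow to the right and rows downward; lengths in m; the calibration is good to about 2 mm. A picture is of the moment at which its call begins. camera_model takes no time and is no camera call.
- workorder.hand_in(): hands the job in; it is judged then, once.
The state is a dict: "clock": time; "joint_pos": joint angles; "joint_velocities": joint speeds; "tau": joint torques, N m; "position": TCP position; "ee_rot": TCP orientation; "ft_force": force on the tool from outside, world axes, zero at the start; "torque": the same for the moment, N m; "grip_width": opening from 0.0 (shut) to 1.0 (fully open); "grasp_force": force on a finger pad.
Only numpy, scipy, OpenCV 4.12 (cv2) and the standard library are available. Lean on these libraries where they do the work, as an engineer would, in place of code of your own. Each camera call takes 0.05 s, during which the arm holds its last target. There are 200 camera calls.

TASK

Carry the small pan from its trivet with the fingers pinching its loose lid shut against the handle, and set it down on the worktop close beside the white bowl (a few centimetres apart) with the lid still shut. Slide the lid back along the handle until its tongue meets the stop, pinch it there, and tip all four walnuts out over the pan's nose into the bowl while the fingers hold the lid back. Then stand the pan on the bare worktop again with the lid lying on it. The lid must never come off the pan; do not shove the bowl away or disturb the other things.

Things in the scene. Friction and masses are not known exactly. Their poses are not given: they have to be found in the camera images.
- pan_mid (a point): Small shallow metal pan, loose, 0.24 kg; point on its axis, 16.5 mm above its underside. z is the pan's axis (up when it stands), x points from the handle to the nose, opposite. Conical: 64 mm across at the foot, 132 mm at the rim, 33 mm high, wall and floor 4 mm thick, the wall slopes at 40 degrees, so the pan must tip by some 50 degrees for the nuts to roll out.
- pan_nose (a point): Top of the pan's rim opposite the handle (66 mm in front of the axis, 33 mm above the underside): the walnuts leave here.
- pan_handle (a point): Centre of the pan's handle: a level bar along the pan's x, 16 mm wide (y), 18 mm deep (z), from 58 to 200 mm behind the pan's axis; this point is 129 mm behind the axis and 22.5 mm above the pan's underside (13.5 mm of free space below the bar when the pan stands). A thin hanging loop follows, to 223 mm behind the axis.
- pan_stop (a point): Front face of the upstand near the handle's end, 171 mm behind the pan's axis, 16 mm wide, 10 mm long, 10 mm higher than the handle: the tongue of the lid stops against it.
- lid_mid (a point): Centre of the disc (134 mm across, 3 mm thick) of a loose flat metal lid, 0.06 kg, that lies on the pan's rim by its weight alone; axes as the pan's. Shut, it is 18 mm above pan_mid. A narrow tongue runs back over the handle to 110 mm behind this point. The lid slides freely back along the handle (-x) by about 60 mm, to the stop; forwards only about 3 mm.
- lid_fold (a point): Centre of the strip, 41 mm long, 18 mm deep, 3 mm thick, folded down from the lid's tongue on the handle's +y flank, 1.5 mm off it: 94 mm behind the disc's centre, 11 mm to +y, 9 mm lower. Fingers closing along the lid's y on this strip and the bare opposite flank of the handle (19 mm in all) clamp lid and pan together (firmly: 60 N), wherever the lid stands.
- lid_knob (a point): Middle of the black knob in the centre of the lid: neck 12 mm across, head 22 mm; it stands from 3 to 25 mm above the disc's underside, this point is 14 mm above it. The lid also has a short guide tab (5 mm) on the handle's -y flank, 70 mm behind the disc's centre: keep the fingers off it when pinching the strip.
- bowl_mid (a point): White ceramic bowl, loose, 0.4 kg, 136 mm across at the rim, 68 mm at the foot, 48 mm tall, walls 4 mm, inner floor 6 mm up; this point is on its axis half-way up (24 mm).
- trivet: Round cork trivet fixed to the worktop, 144 mm across, 10 mm thick, on which the pan starts; origin at the centre of its underside.
- walnut_0_mid (a point): Centre of one of the four walnuts (24 mm, 12 g) in the pan.
- walnut_1_mid (a point): Centre of one of the four walnuts (24 mm, 12 g) in the pan.
- walnut_2_mid (a point): Centre of one of the four walnuts (24 mm, 12 g) in the pan.
- walnut_3_mid (a point): Centre of one of the four walnuts (24 mm, 12 g) in the pan.
- salt_shaker: Glass salt shaker, 44 mm across, 90 mm tall; a bystander. Origin at the centre of its underside.
- pepper_mill: Dark wooden pepper mill, 58 mm across, 160 mm tall; a bystander. Origin at the centre of its underside.
- honey_jar: Honey jar with a screw cap, 65 mm across, 90 mm tall; a bystander. Origin at the centre of its underside.
- tin_1: Flat round food tin, 86 mm across, 40 mm tall; a bystander. Origin at the centre of its underside.
- scissors: Kitchen scissors lying flat near the front edge, 199 mm long along their y, 87 mm wide, 9 mm thick; a bystander. Origin at the centre of its underside.
- kitchen_timer: Round kitchen timer, 63 mm across, 54 mm tall; a bystander. Origin at the centre of its underside.
There are look-alikes about, which are no part of the job. Leave any yellow look-alike of the part that bears bowl_mid alone.

How it is judged:
On the way, in this order (a step that is already met when the one before it is completed fails the run):
1. the pan is lifted clear with the lid held shut by the fingers (height (world z) of pan_mid above 0.045 m and contact force between the fingers and lid above 1 N and z of lid_mid in the frame of pan_mid between 0.01 and 0.024 m and y of lid_mid in the frame of pan_mid between -0.012 and 0.012 m and x of lid_mid in the frame of pan_mid above -0.012 m), for 0.3 s.
2. the pan stands on the worktop close beside the bowl, released, the lid still shut (horizontal distance between pan_mid and bowl_mid below 0.21 m and height (world z) of pan_mid below 0.022 m and angle between pan_mid's own z axis and vertical below 0.08 rad and z of lid_mid in the frame of pan_mid between 0.01 and 0.024 m and y of lid_mid in the frame of pan_mid between -0.012 and 0.012 m and x of lid_mid in the frame of pan_mid above -0.012 m and contact force between the fingers and pan below 0.1 N), for 0.1 s.
3. the lid is slid well back along the handle, the pan standing on the worktop (z of lid_mid in the frame of pan_mid between 0.01 and 0.024 m and y of lid_mid in the frame of pan_mid between -0.012 and 0.012 m and x of lid_mid in the frame of pan_mid below -0.045 m and height (world z) of pan_mid below 0.022 m and angle between pan_mid's own z axis and vertical below 0.08 rad), for 0.1 s.
4. the pan is tipped with the fingers holding the lid back (angle between pan_mid's own z axis and vertical above 0.6 rad and contact force between the fingers and lid above 1 N and z of lid_mid in the frame of pan_mid between 0.01 and 0.024 m and y of lid_mid in the frame of pan_mid between -0.012 and 0.012 m and x of lid_mid in the frame of pan_mid below -0.035 m), for 0.2 s.
At the end, for the whole second after the job is handed in: All four walnuts lie in the bowl (within 55 mm of its axis, below its rim), the bowl stands upright on the worktop, the pan stands upright on the worktop (not on the trivet) with the lid lying on its rim (slid back by no more than 75 mm), all at rest and released (horizontal distance between each of walnut_0_mid, walnut_1_mid, walnut_2_mid, walnut_3_mid and bowl_mid below 0.055 m and z of each of walnut_0_mid, walnut_1_mid, walnut_2_mid, walnut_3_mid in the frame of bowl_mid below 0.026 m and height (world z) of pan_mid below 0.022 m and angle between each of pan_mid, bowl_mid's own z axis and vertical below 0.08 rad and z of lid_mid in the frame of pan_mid between 0.01 and 0.024 m and y of lid_mid in the frame of pan_mid between -0.012 and 0.012 m and x of lid_mid in the frame of pan_mid above -0.075 m and height (world z) of bowl_mid below 0.03 m and linear speed of each of pan, lid, bowl below 0.03 m/s and contact force between the fingers and pan below 0.05 N and contact force between the fingers and lid below 0.05 N and contact force between the fingers and bowl below 0.05 N); the robot touches nothing.
It fails at once if the lid comes off the pan (distance between lid_mid and pan_mid above 0.095 m or z of lid_mid in the frame of pan_mid above 0.045 m).
It fails at once if the bowl is pushed away by more than 4 cm (distance of bowl_mid from where it was at the start of the episode above 0.04 m).
It fails at once if a bystander is moved by more than 3 cm (distance of any of salt_shaker, pepper_mill, honey_jar, tin_1, scissors, kitchen_timer from where it was at the start of the episode above 0.03 m).
It also fails if it takes over 72 s, if anything falls off the work surface, if the arm or the gripper's body presses on something with over 40 N, if the wrist force passes 120 N, or if a joint passes its speed limit or range.

## Working session

There is one attempt and no reset: what is moved stays moved. The work goes in short steps, Python scripts to look and compute and a tool call to move; the robot and the scene stay as the last step left them, time stands still between calls to the robot, and variables do not carry over. Pictures are saved under pics/ and viewed, at most 10 in all, crops included, and the job is handed in when it is done.

Besides the shell and the picture viewer there is one more tool, called by a JSON object that holds its "name" and its "arguments", one argument or row to a line. jog_arm: Moves the arm, as the interface text tells. Its arguments: {"type":"object","properties":{"deltas":{"type":"array","items":{"type":"object","properties":{"gripper":{"type":"number"},"offset":{"type":"array","items":{"type":"number"}},"rotation":{"type":"array","items":{"type":"number"}}}}},"newtons":{"type":"number"}},"required":["deltas"]}

```bash
mkdir -p pics; python3 - <<'E'
from workcell import manip, imaging
import cv2,numpy as np
for n in("top","side"):
    cv2.imwrite(f"pics/{n}0.png",imaging.camera(n)); m=imaging.camera_model(n); print(n,m)
o=manip.get_obs();print(o['position'],o['ee_rot'],o['grip_width'])
E
```

```text
top {'camera_matrix': array([[539.27004292,   0.        , 311.89352647],
       [  0.        , 539.27004292, 247.97213277],
       [  0.        ,   0.        ,   1.        ]]), 'world_to_cam': array([[ 0.0204235 , -0.99978465, -0.00367943,  0.0516081 ],
       [ 0.9977504 ,  0.02014663,  0.06393945, -0.58010308],
       [-0.06385155, -0.00497701,  0.997947  , -1.2933614 ],
       [ 0.        ,  0.        ,  0.        ,  1.        ]])}
side {'camera_matrix': array([[499.48686532,   0.        , 321.92072973],
       [  0.        , 499.48686532, 239.63114598],
       [  0.        ,   0.        ,   1.        ]]), 'world_to_cam': array([[-0.95489356, -0.29597363,  0.0240396 ,  0.56706097],
       [ 0.15298591, -0.42095565,  0.89408705, -0.15114075],
       [-0.25450658,  0.85743568,  0.44724763, -0.87939117],
       [ 0.        ,  0.        ,  0.        ,  1.        ]])}
[ 0.23967963 -0.57687781  0.24160538] [ 9.80680123e-01  1.95617259e-01 -1.61584771e-04 -5.98853234e-04] 0.9981149832910948
```

View pics/top0.png

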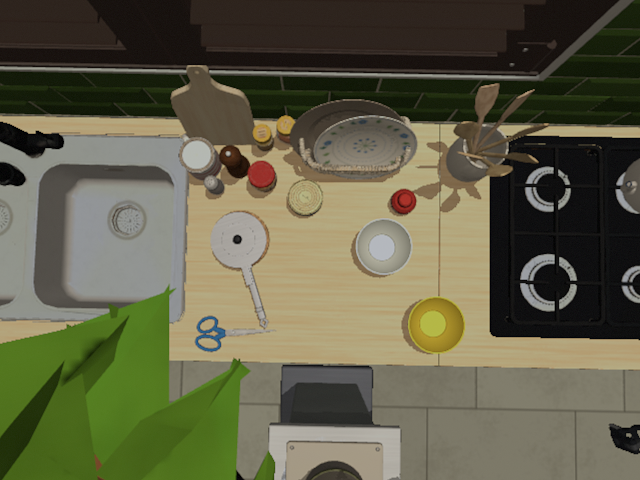

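View pics/side0.png

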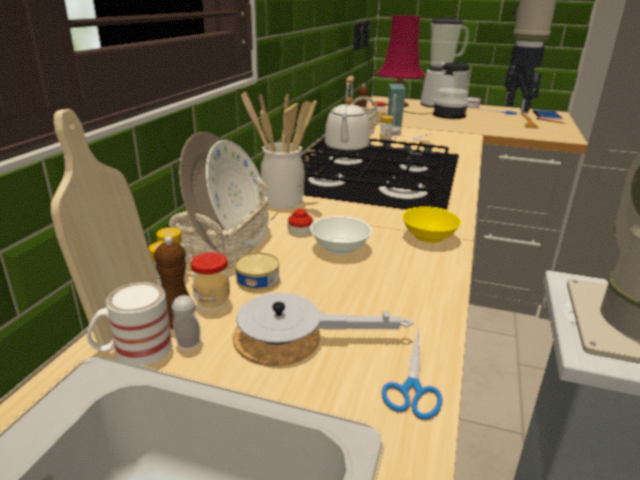

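White bowl candidates: white bowl top(384,247) / side(341,236); yellow look-alike (436,325); white patterned plate (365,145). The pan is the only one with a lid and handle, at (240,240), with its handle ending at about (265,325). I choose the white bowl and this pan, and check them in one close crop.

```bash
cat > h.py <<'E'
from workcell import manip, imaging
import cv2,numpy as np
from scipy.spatial.transform import Rotation as R
def ray(n,uv):
    m=imaging.camera_model(n);K=m['camera_matrix'];T=m['world_to_cam']
    d=np.linalg.inv(K)@np.array([uv[0],uv[1],1.]);d=np.array([d[0],-d[1],-d[2]])
    return -T[:3,:3].T@T[:3,3],T[:3,:3].T@d
def onz(n,uv,z):
    c,d=ray(n,uv);return (c+d*(z-c[2])/d[2])[:2]
def proj(n,p):
    m=imaging.camera_model(n);q=m['world_to_cam']@np.r_[p,1];q=m['camera_matrix']@np.array([q[0],-q[1],-q[2]]);return q[:2]/q[2]
def tri(a,b):
    (c1,d1),(c2,d2)=ray("top",a),ray("side",b)
    s=np.linalg.lstsq(np.c_[d1,-d2],c2-c1,rcond=None)[0];p,q=c1+s[0]*d1,c2+s[1]*d2
    return (p+q)/2,np.linalg.norm(p-q)
E
python3 - <<'E'
from h import *
t=cv2.imread("pics/top0.png")
cv2.imwrite("pics/crop0.png",cv2.resize(t[170:350,185:425],None,fx=3.3,fy=3.3,interpolation=cv2.INTER_CUBIC))
hsv=cv2.cvtColor(t,cv2.COLOR_BGR2HSV)
m=((hsv[...,1]<60)&(hsv[...,2]>110)).astype(np.uint8)
n,l,st,ce=cv2.connectedComponentsWithStats(m)
for i in range(1,n):
    if st[i,4]>60 and 185<ce[i][0]<450 and 170<ce[i][1]<340: print(i,st[i],ce[i])
# bowl
for (u,v),z in (((384,247),.048),((240,240),.046)):
    i=l[v,u+8]; c=max(cv2.findContours((l==i).astype(np.uint8),0,cv2.CHAIN_APPROX_NONE)[0],key=len)[:,0]
    if z==.046: c=c[(c[:,1]<255)]
    w=np.array([onz("top",p,z) for p in c]); 
    w=w[:]; A=np.c_[2*w,np.ones(len(w))];s=np.linalg.lstsq(A,(w**2).sum(1),rcond=None)[0];print("circle",s[:2],np.sqrt(s[2]+s[0]**2+s[1]**2))
h=t[268:325,240:275].copy()
for v in range(268,332,4):
    r=np.where(m[v,235:285])[0]+235; print(v,r.min() if len(r) else 0,r.max() if len(r) else 0)
k=(hsv[225:252,225:250,2]<70);y,x=np.where(k);print("knob",x.mean()+225,y.mean()+225,onz("top",(x.mean()+225,y.mean()+225),.066))
E
```

```text
49 [204 176  13  12 133] [210.26315789 181.60150376]
58 [ 210  212   58  116 2907] [240.63020296 248.51014792]
60 [ 355  218   58   57 2578] [383.70674942 246.02017067]
86 [224 329  52   7 245] [244.68163265 331.38367347]
circle [ 0.58537896 -0.10737623] 0.06709404413787141
circle [0.59426694 0.24026564] 0.06608528401745759
268 241 250
272 243 251
276 244 253
280 245 254
284 246 255
288 250 256
292 251 257
296 252 259
300 253 260
304 255 261
308 256 261
312 257 264
316 258 265
320 260 267
324 260 267
328 0 0
knob 236.77966101694915 239.16949152542372 [0.59305748 0.23994572]
```

View pics/crop0.png

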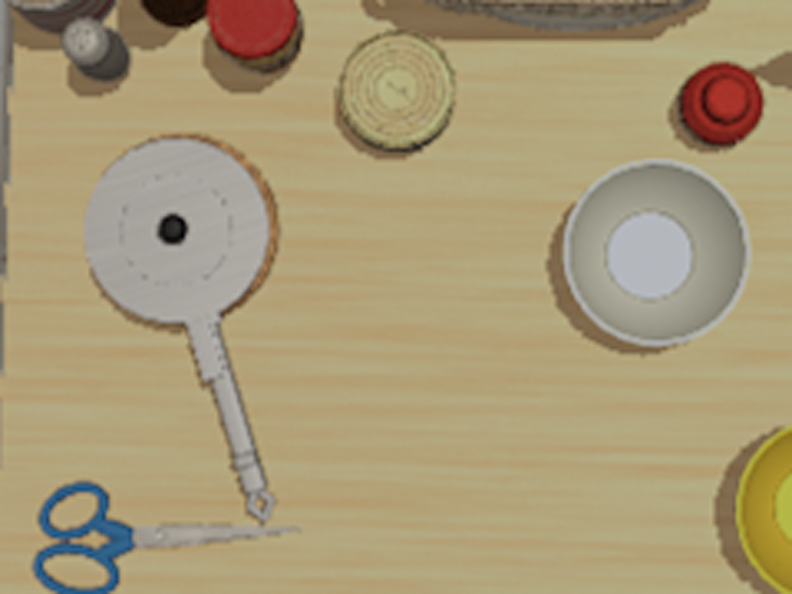

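The crop confirms it. The shut lid with its black knob is at px (237,239), the strip is on the handle's left (+y) side near (247,282), and the upstand is near (260,310). The white bowl is at (384,246), and the scissor tip is at (272,331), close to the loop.

```bash
cat >> h.py <<'E'
def delta(p,panyaw,tilt=0.):
    """tool-frame move to TCP p with tool x = -pan x, tool y = pan y"""
    o=manip.get_obs();r=R.from_quat(o['ee_rot'])
    a=np.radians(panyaw);px=np.array([np.cos(a),np.sin(a),0]);py=np.array([-px[1],px[0],0])
    q=R.from_rotvec(np.radians(tilt)*py)*R.from_matrix(np.c_[-px,py,[0,0,-1]])
    print("pos",np.round(o['position'],4),"off mm",np.round(r.inv().apply(np.array(p)-o['position'])*1e3,1),"rot",np.round((r.inv()*q).as_rotvec(degrees=True),1))
E
python3 - <<'E'
from h import *
t=cv2.imread("pics/top0.png");hsv=cv2.cvtColor(t,cv2.COLOR_BGR2HSV)
m=((hsv[...,1]<60)&(hsv[...,2]>110))
C=np.array([.5937,.2401])
P=[]
for v in range(291,309):
    r=np.where(m[v,240:280])[0]+240;P.append(onz("top",((r.min()+r.max())/2,v),.0415))
P=np.array(P);d=C-P.mean(0);u=np.linalg.svd(P-P.mean(0))[2][0]
print(P[0],P[-1],np.degrees(np.arctan2(d[1],d[0])),np.degrees(np.arctan2(*(u*np.sign(u[0]))[::-1])))
yaw=np.arctan2(d[1],d[0]);px=np.array([np.cos(yaw),np.sin(yaw)]);py=np.array([-px[1],px[0]])
g=C-.094*px+.0015*py;print("grip",g)
print([x for x in dir(manip) if x[0]!='_'])
s=cv2.imread("pics/side0.png");hs=cv2.cvtColor(s,cv2.COLOR_BGR2HSV)
y,x=np.where(hs[295:318,265:292,2]<60);print("side knob",x.mean()+265,y.mean()+295,tri((236.8,239.2),(x.mean()+265,y.mean()+295)))
for n in("tin",(305,198)),("sc",(272,331)),("sc",(232,334)),("scl",(208,320)): print(n,onz("top",n[1] if isinstance(n,tuple) else 0,.01))
E
```

```text
[0.4721288  0.19888654] [0.43211911 0.18710129] 18.548648320884663 17.256311620389024
grip [0.50410577 0.21161977]
['MotionError', 'finger_overhang', 'get_obs']
side knob 278.314606741573 308.2696629213483 (array([0.5935651 , 0.24100126, 0.05834459]), np.float64(3.122754813303512e-05))
('tin', (305, 198)) [0.70249446 0.08292078]
('sc', (272, 331)) [0.3757576  0.15605217]
('sc', (232, 334)) [0.36652548 0.25289982]
('scl', (208, 320)) [0.39904434 0.31224765]
```

{"name": "jog_arm", "arguments": {
  "deltas": [
    {"gripper": 0.75, "offset": [0.03, -0.025, 0]},
    {"gripper": 0.75, "offset": [0.04, -0.03, 0]},
    {"gripper": 0.75, "offset": [0.04, -0.03, 0]},
    {"gripper": 0.75, "offset": [0.04, -0.03, 0]},
    {"gripper": 0.75, "offset": [0.04, -0.03, 0]},
    {"gripper": 0.75, "offset": [0.04, -0.03, 0]},
    {"gripper": 0.75, "offset": [0.04, -0.03, 0]},
    {"gripper": 0.75, "offset": [0.04, -0.03, 0]},
    {"gripper": 0.75, "offset": [0.04, -0.03, 0]},
    {"gripper": 0.75, "offset": [0.035, -0.02, 0]}
  ],
  "newtons": 90
}}

```text
schema error: expected keys gripper, offset, rotation
```

{"name": "jog_arm", "arguments": {
  "deltas": [
    {"gripper": 0.75, "offset": [0.03, -0.025, 0], "rotation": [0, 0, 0]},
    {"gripper": 0.75, "offset": [0.04, -0.03, 0], "rotation": [0, 0, 0]},
    {"gripper": 0.75, "offset": [0.04, -0.03, 0], "rotation": [0, 0, 0]},
    {"gripper": 0.75, "offset": [0.04, -0.03, 0], "rotation": [0, 0, 0]},
    {"gripper": 0.75, "offset": [0.04, -0.03, 0], "rotation": [0, 0, 0]},
    {"gripper": 0.75, "offset": [0.04, -0.03, 0], "rotation": [0, 0, 0]},
    {"gripper": 0.75, "offset": [0.04, -0.03, 0], "rotation": [0, 0, 0]},
    {"gripper": 0.75, "offset": [0.04, -0.03, 0], "rotation": [0, 0, 0]},
    {"gripper": 0.75, "offset": [0.04, -0.03, 0], "rotation": [0, 0, 0]},
    {"gripper": 0.75, "offset": [0.035, -0.02, 0], "rotation": [0, 0, 0]}
  ],
  "newtons": 90
}}

```text
clock: 1.1
position: [0.4868, -0.1631, 0.2424]
ee_rot: [0.98, 0.197, 0.0, -0.0]
ft_force: [0.2, -0.4, -0.2]
grip_width: 0.744
grasp_force: 0.0
```

```bash
python3 - <<'E'
from h import *
delta([.504,.212,.15],18);print(np.round(manip.get_obs()['joint_pos'],2))
E
```

```text
pos [ 0.4868 -0.1631  0.2424] off mm [ 160.5 -339.5   92.4] rot [   0.    -0.  -175.3]
[ 0.65  0.11 -0.44  1.73  0.05  1.31 -0.98]
```

{"name": "jog_arm", "arguments": {
  "deltas": [
    {"gripper": 0.6, "offset": [0.018, -0.038, 0.005], "rotation": [0, 0, 0]},
    {"gripper": 0.6, "offset": [0.018, -0.038, 0.005], "rotation": [0, 0, 0]},
    {"gripper": 0.6, "offset": [0.018, -0.038, 0.005], "rotation": [0, 0, 0]},
    {"gripper": 0.6, "offset": [0.018, -0.038, 0.005], "rotation": [0, 0, 0]},
    {"gripper": 0.6, "offset": [0.018, -0.038, 0.005], "rotation": [0, 0, 0]},
    {"gripper": 0.6, "offset": [0.018, -0.038, 0.005], "rotation": [0, 0, 0]},
    {"gripper": 0.6, "offset": [0.018, -0.038, 0.005], "rotation": [0, 0, 0]},
    {"gripper": 0.6, "offset": [0.018, -0.038, 0.005], "rotation": [0, 0, 0]},
    {"gripper": 0.6, "offset": [0.016, -0.035, 0.005], "rotation": [0, 0, 0]},
    {"gripper": 0.6, "offset": [0, 0, 0], "rotation": [0, 0, -8]},
    {"gripper": 0.6, "offset": [0, 0, 0], "rotation": [0, 0, -8]},
    {"gripper": 0.6, "offset": [0, 0, 0], "rotation": [0, 0, -8]},
    {"gripper": 0.6, "offset": [0, 0, 0], "rotation": [0, 0, -8]},
    {"gripper": 0.6, "offset": [0, 0, 0], "rotation": [0, 0, -8]},
    {"gripper": 0.6, "offset": [0, 0, 0], "rotation": [0, 0, -8]},
    {"gripper": 0.6, "offset": [0, 0, 0], "rotation": [0, 0, -8]},
    {"gripper": 0.6, "offset": [0, 0, 0], "rotation": [0, 0, -8]},
    {"gripper": 0.6, "offset": [0, 0, 0], "rotation": [0, 0, -8]},
    {"gripper": 0.6, "offset": [0, 0, 0], "rotation": [0, 0, -8]},
    {"gripper": 0.6, "offset": [0, 0, 0], "rotation": [0, 0, -8]}
  ]
}}

```text
clock: 3.1
position: [0.5035, 0.208, 0.197]
ee_rot: [0.567, 0.824, -0.0, -0.0]
ft_force: [-0.2, -1.2, -0.2]
grip_width: 0.599
grasp_force: 0.0
```

{"name": "jog_arm", "arguments": {
  "deltas": [
    {"gripper": 0.6, "offset": [0, 0, 0], "rotation": [0, 0, -8]},
    {"gripper": 0.6, "offset": [0, 0, 0], "rotation": [0, 0, -8]},
    {"gripper": 0.6, "offset": [0, 0, 0], "rotation": [0, 0, -8]},
    {"gripper": 0.6, "offset": [0, 0, 0], "rotation": [0, 0, -8]},
    {"gripper": 0.6, "offset": [0, 0, 0], "rotation": [0, 0, -8]},
    {"gripper": 0.6, "offset": [0, 0, 0], "rotation": [0, 0, -8]},
    {"gripper": 0.6, "offset": [0, 0, 0], "rotation": [0, 0, -8]},
    {"gripper": 0.6, "offset": [0, 0, 0], "rotation": [0, 0, -8]},
    {"gripper": 0.6, "offset": [0, 0, 0], "rotation": [0, 0, -8]},
    {"gripper": 0.6, "offset": [0, 0, 0], "rotation": [0, 0, -8]},
    {"gripper": 0.6, "offset": [0, 0, 0], "rotation": [0, 0, -7.3]},
    {"gripper": 0.6, "offset": [0, 0, 0], "rotation": [0, 0, 0]}
  ]
}}

```text
clock: 4.3
position: [0.5036, 0.208, 0.1969]
ee_rot: [-0.156, 0.988, 0.0, -0.0]
ft_force: [-0.4, 1.1, 0.1]
grip_width: 0.6
grasp_force: 0.0
```

```bash
python3 - <<'E'
from h import *
delta([.504,.212,.0275],18);print(np.round(manip.get_obs()['joint_pos'],2))
E
```

```text
pos [0.5036 0.208  0.1969] off mm [ -1.8   3.6 169.4] rot [ 0. -0. -0.]
[ 0.52  0.46 -1.24  1.69  0.45  1.32  1.08]
```

{"name": "jog_arm", "arguments": {
  "deltas": [
    {"gripper": 0.6, "offset": [-0.002, 0.0035, 0.03], "rotation": [0, 0, 0]},
    {"gripper": 0.6, "offset": [0, 0, 0.03], "rotation": [0, 0, 0]},
    {"gripper": 0.6, "offset": [0, 0, 0.03], "rotation": [0, 0, 0]},
    {"gripper": 0.6, "offset": [0, 0, 0.025], "rotation": [0, 0, 0]},
    {"gripper": 0.6, "offset": [0, 0, 0.02], "rotation": [0, 0, 0]},
    {"gripper": 0.6, "offset": [0, 0, 0.02], "rotation": [0, 0, 0]},
    {"gripper": 0.6, "offset": [0, 0, 0.0145], "rotation": [0, 0, 0]},
    {"gripper": 0.6, "offset": [0, 0, 0], "rotation": [0, 0, 0]}
  ]
}}

```text
clock: 5.1
position: [0.5035, 0.2115, 0.0261]
ee_rot: [-0.154, 0.988, -0.0, -0.001]
ft_force: [-0.5, -0.4, 0.0]
grip_width: 0.598
grasp_force: 0.0
```

```bash
python3 - <<'E'
from h import *
t=imaging.camera("top")[170:350,185:325];s=imaging.camera("side")[240:430,200:450]
a=cv2.resize(t,(400,514),interpolation=cv2.INTER_CUBIC);b=cv2.resize(s,(400,304),interpolation=cv2.INTER_CUBIC)
o=np.zeros((514,800,3),np.uint8);o[:,:400]=a;o[:304,400:]=b;cv2.imwrite("pics/c1.png",o)
o=manip.get_obs();print(o['position'],o['ft_force'])
E
```

```text
[0.50466086 0.21236027 0.02823317] [-0.3505443  -0.53157346 -0.03905355]
```

View pics/c1.png

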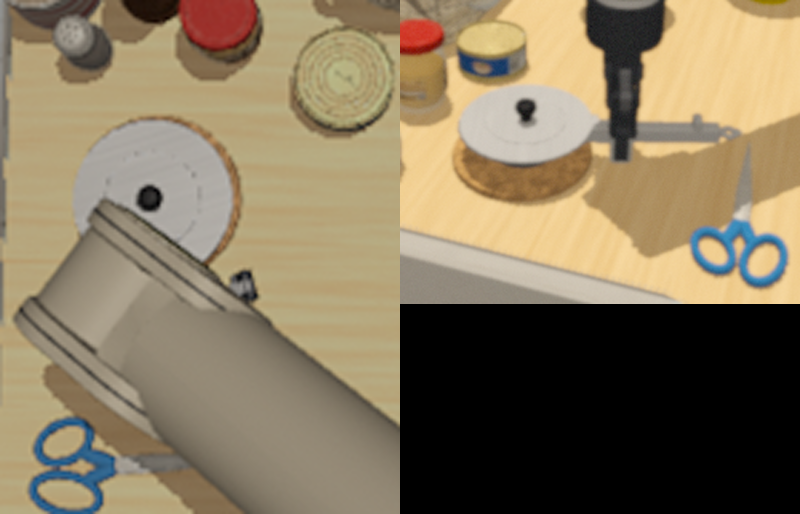

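The side crop shows the fingers straddling the handle behind the disc at (622,130), with the lid shut and the knob at (526,108). Next I close and lift.

{"name": "jog_arm", "arguments": {
  "deltas": [
    {"gripper": 0.4, "offset": [0, 0, 0], "rotation": [0, 0, 0]},
    {"gripper": 0.3, "offset": [0, 0, 0], "rotation": [0, 0, 0]},
    {"gripper": 0.2, "offset": [0, 0, 0], "rotation": [0, 0, 0]},
    {"gripper": 0.1, "offset": [0, 0, 0], "rotation": [0, 0, 0]},
    {"gripper": 0, "offset": [0, 0, 0], "rotation": [0, 0, 0]},
    {"gripper": 0, "offset": [0, 0, 0], "rotation": [0, 0, 0]},
    {"gripper": 0, "offset": [0, 0, 0], "rotation": [0, 0, 0]},
    {"gripper": 0, "offset": [0, 0, 0], "rotation": [0, 0, 0]},
    {"gripper": 0, "offset": [0, 0, -0.005], "rotation": [0, 0, 0]},
    {"gripper": 0, "offset": [0, 0, -0.01], "rotation": [0, 0, 0]},
    {"gripper": 0, "offset": [0, 0, -0.015], "rotation": [0, 0, 0]},
    {"gripper": 0, "offset": [0, 0, -0.02], "rotation": [0, 0, 0]},
    {"gripper": 0, "offset": [0, 0, -0.02], "rotation": [0, 0, 0]},
    {"gripper": 0, "offset": [0, 0, -0.02], "rotation": [0, 0, 0]},
    {"gripper": 0, "offset": [0, 0, -0.015], "rotation": [0, 0, 0]},
    {"gripper": 0, "offset": [0, 0, 0], "rotation": [0, 0, 0]},
    {"gripper": 0, "offset": [0, 0, 0], "rotation": [0, 0, 0]}
  ],
  "newtons": 90
}}

```text
clock: 6.9
position: [0.5045, 0.2118, 0.1326]
ee_rot: [-0.155, 0.988, -0.0, 0.0]
ft_force: [0.1, 0.1, -3.7]
grip_width: 0.202
grasp_force: 88.0
```

```bash
python3 - <<'E'
from h import *
t=imaging.camera("top")[170:350,185:325];s=imaging.camera("side")[200:390,200:450]
a=cv2.resize(t,(400,514),interpolation=cv2.INTER_CUBIC);b=cv2.resize(s,(400,304),interpolation=cv2.INTER_CUBIC)
o=np.zeros((514,800,3),np.uint8);o[:,:400]=a;o[:304,400:]=b;cv2.imwrite("pics/c2.png",o)
phi=np.radians(-66);B=np.array([.585,-.107]);px=np.array([np.cos(phi),np.sin(phi)])
g=B-(.178+.094)*px;print(g,B-.178*px)
delta([*g,.133],-66);o=manip.get_obs();print(o['grip_width'],o['grasp_force'],np.round(o['joint_pos'],2))
E
```

```text
[0.47436763 0.14148436] [0.51260088 0.05561109]
pos [0.5041 0.2117 0.1319] off mm [ 49.8 -57.7  -1. ] rot [-0.1 -0.1 83.9]
0.20116371708670414 88.06290954351425 [ 0.46  0.53 -1.18  1.76  0.52  1.22  1.02]
```

View pics/c2.png

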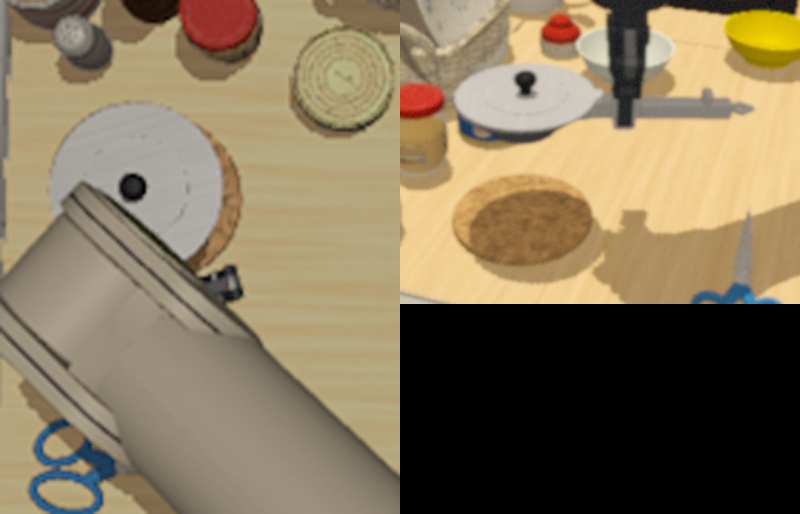

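The side crop shows the pan lifted level with the lid shut (knob at (526,82)) and the trivet empty. Now I shift and turn towards the bowl.

{"name": "jog_arm", "arguments": {
  "deltas": [
    {"gripper": 0, "offset": [0.008, -0.01, 0], "rotation": [0, 0, 0]},
    {"gripper": 0, "offset": [0.017, -0.02, 0], "rotation": [0, 0, 0]},
    {"gripper": 0, "offset": [0.017, -0.02, 0], "rotation": [0, 0, 0]},
    {"gripper": 0, "offset": [0.008, -0.008, 0], "rotation": [0, 0, 2]},
    {"gripper": 0, "offset": [0, 0, 0], "rotation": [0, 0, 4]},
    {"gripper": 0, "offset": [0, 0, 0], "rotation": [0, 0, 6]},
    {"gripper": 0, "offset": [0, 0, 0], "rotation": [0, 0, 6]},
    {"gripper": 0, "offset": [0, 0, 0], "rotation": [0, 0, 6]},
    {"gripper": 0, "offset": [0, 0, 0], "rotation": [0, 0, 6]},
    {"gripper": 0, "offset": [0, 0, 0], "rotation": [0, 0, 6]},
    {"gripper": 0, "offset": [0, 0, 0], "rotation": [0, 0, 6]},
    {"gripper": 0, "offset": [0, 0, 0], "rotation": [0, 0, 6]},
    {"gripper": 0, "offset": [0, 0, 0], "rotation": [0, 0, 6]},
    {"gripper": 0, "offset": [0, 0, 0], "rotation": [0, 0, 6]},
    {"gripper": 0, "offset": [0, 0, 0], "rotation": [0, 0, 6]},
    {"gripper": 0, "offset": [0, 0, 0], "rotation": [0, 0, 6]},
    {"gripper": 0, "offset": [0, 0, 0], "rotation": [0, 0, 6]},
    {"gripper": 0, "offset": [0, 0, 0], "rotation": [0, 0, 4]},
    {"gripper": 0, "offset": [0, 0, 0], "rotation": [0, 0, 2]},
    {"gripper": 0, "offset": [0, 0, 0], "rotation": [0, 0, 0]}
  ]
}}

```text
clock: 9.0
position: [0.4743, 0.1417, 0.1321]
ee_rot: [0.546, 0.838, -0.0, -0.0]
ft_force: [-0.1, -0.7, -3.3]
grip_width: 0.201
grasp_force: 88.2
```

```bash
python3 - <<'E'
from h import *
delta([.4744,.1415,.0185],-66)
t=imaging.camera("top")[170:350,185:425];s=imaging.camera("side")[160:400,200:520]
cv2.imwrite("pics/c3.png",np.vstack([cv2.resize(t,(400,300)),cv2.resize(s,(400,300))]))
o=manip.get_obs();print(np.round(o['joint_pos'],2))
E
```

```text
pos [0.4743 0.1417 0.1321] off mm [ -0.3   0.2 113.6] rot [-0.1 -0.  -0.1]
[ 0.5   0.28 -0.99  1.89  0.26  1.11 -0.17]
```

View pics/c3.png

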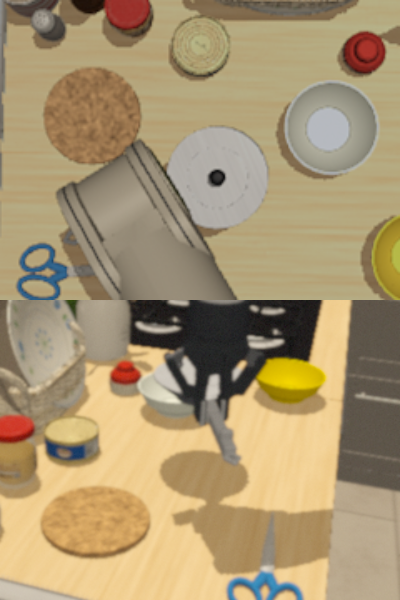

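The lidded pan hangs beside the bowl (knob at (217,178), bowl at (331,128)), with the scissors and trivet clear below. Lowering.

{"name": "jog_arm", "arguments": {
  "deltas": [
    {"gripper": 0, "offset": [0, 0, 0.01], "rotation": [0, 0, 0]},
    {"gripper": 0, "offset": [0, 0, 0.02], "rotation": [0, 0, 0]},
    {"gripper": 0, "offset": [0, 0, 0.02], "rotation": [0, 0, 0]},
    {"gripper": 0, "offset": [0, 0, 0.02], "rotation": [0, 0, 0]},
    {"gripper": 0, "offset": [0, 0, 0.02], "rotation": [0, 0, 0]},
    {"gripper": 0, "offset": [0, 0, 0.01], "rotation": [0, 0, 0]},
    {"gripper": 0, "offset": [0, 0, 0.008], "rotation": [0, 0, 0]},
    {"gripper": 0, "offset": [0, 0, 0.003], "rotation": [0, 0, 0]},
    {"gripper": 0, "offset": [0, 0, 0.001], "rotation": [0, 0, 0]},
    {"gripper": 0, "offset": [0, 0, 0], "rotation": [0, 0, 0]}
  ]
}}

```text
clock: 10.1
position: [0.4751, 0.1417, 0.0213]
ee_rot: [0.546, 0.838, 0.0, 0.0]
ft_force: [0.1, 0.1, -3.0]
grip_width: 0.2
grasp_force: 88.3
```

{"name": "jog_arm", "arguments": {
  "deltas": [
    {"gripper": 0, "offset": [0, 0, 0.001], "rotation": [0, 0, 0]},
    {"gripper": 0, "offset": [0, 0, 0], "rotation": [0, 0, 0]}
  ]
}}

```text
clock: 10.3
position: [0.475, 0.1415, 0.0201]
ee_rot: [0.546, 0.838, 0.0, 0.0]
ft_force: [-1.0, -0.7, -3.6]
grip_width: 0.204
grasp_force: 88.3
```

{"name": "jog_arm", "arguments": {
  "deltas": [
    {"gripper": 0, "offset": [0, 0, 0.001], "rotation": [0, 0, 0]},
    {"gripper": 0, "offset": [0, 0, 0.0005], "rotation": [0, 0, 0]},
    {"gripper": 0, "offset": [0, 0, 0], "rotation": [0, 0, 0]}
  ]
}}

```text
clock: 10.6
position: [0.475, 0.1418, 0.0187]
ee_rot: [0.546, 0.838, 0.0, 0.0]
ft_force: [-0.5, 0.0, 1.4]
grip_width: 0.2
grasp_force: 89.8
```

{"name": "jog_arm", "arguments": {
  "deltas": [
    {"gripper": 0, "offset": [0, 0, 0.0008], "rotation": [0, 0, 0]},
    {"gripper": 0, "offset": [0, 0, 0], "rotation": [0, 0, 0]}
  ]
}}

```text
clock: 10.8
position: [0.4751, 0.142, 0.0181]
ee_rot: [0.545, 0.838, 0.0, 0.0]
ft_force: [-2.6, 1.9, 7.4]
grip_width: 0.203
grasp_force: 90.7
```

{"name": "jog_arm", "arguments": {
  "deltas": [
    {"gripper": 0.25, "offset": [0, 0, 0], "rotation": [0, 0, 0]},
    {"gripper": 0.3, "offset": [0, 0, 0], "rotation": [0, 0, 0]},
    {"gripper": 0.4, "offset": [0, 0, 0], "rotation": [0, 0, 0]},
    {"gripper": 0.5, "offset": [0, 0, 0], "rotation": [0, 0, 0]},
    {"gripper": 0.5, "offset": [0, 0, 0], "rotation": [0, 0, 0]},
    {"gripper": 0.5, "offset": [0, 0, -0.01], "rotation": [0, 0, 0]},
    {"gripper": 0.5, "offset": [0, 0, -0.03], "rotation": [0, 0, 0]},
    {"gripper": 0.5, "offset": [0, 0, -0.04], "rotation": [0, 0, 0]},
    {"gripper": 0.3, "offset": [0, 0, -0.04], "rotation": [0, 0, 0]},
    {"gripper": 0.1, "offset": [0, 0, 0], "rotation": [0, 0, 0]},
    {"gripper": 0, "offset": [0, 0, 0], "rotation": [0, 0, 0]}
  ],
  "newtons": 40
}}

```text
clock: 11.9
position: [0.4753, 0.1415, 0.1387]
ee_rot: [0.546, 0.838, 0.0, 0.001]
ft_force: [0.0, 0.1, -0.4]
grip_width: 0.007
grasp_force: 0.0
```

```bash
cat >> h.py <<'E'
def look(z=.047):
    t=imaging.camera("top");s=imaging.camera("side")
    out=[]
    for im,(r0,r1,c0,c1) in ((t,(215,330,235,350)),):
        k=(im[r0:r1,c0:c1].max(2)<60).astype(np.uint8)
        n,l,st,ce=cv2.connectedComponentsWithStats(k)
        for i in range(1,n):
            if st[i,4]>15: print("dark",st[i,4],ce[i]+[c0,r0],onz("top",ce[i]+[c0,r0],z))
    return t,s
E
python3 - <<'E'
from h import *
t,s=look(.056)
cv2.imwrite("pics/c4.png",np.vstack([cv2.resize(t[170:350,185:425],(533,400)),cv2.resize(s[200:400,200:520],(533,333))])[:600])
cv2.imwrite("pics/t4.png",t);cv2.imwrite("pics/s4.png",s)
cv2.imwrite("pics/c4.png",np.hstack([cv2.resize(t[170:350,185:425],(400,300)),cv2.resize(s[160:400,200:520],(400,300))]))
delta([.5126+.407*.035,.0556-.914*.035,.052],-66)
E
```

```text
dark 50 [314.68 276.4 ] [0.50959169 0.05525785]
pos [0.4742 0.1413 0.137 ] off mm [-128.9    0.6   85. ] rot [-0.1  0.  -0.1]
```

View pics/c4.png

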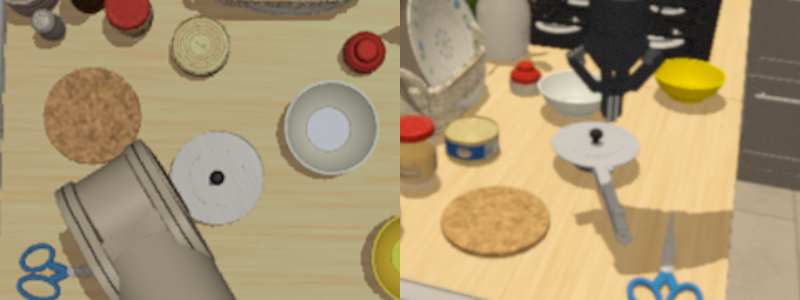

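The pan stands released with the lid shut (knob at (217,177)), beside the bowl at (331,128). Next I place the shut fingers in front of the knob and push it back.

{"name": "jog_arm", "arguments": {
  "deltas": [
    {"gripper": 0, "offset": [-0.03, 0, 0], "rotation": [0, 0, 0]},
    {"gripper": 0, "offset": [-0.04, 0, 0], "rotation": [0, 0, 0]},
    {"gripper": 0, "offset": [-0.04, 0, 0], "rotation": [0, 0, 0]},
    {"gripper": 0, "offset": [-0.02, 0, 0.01], "rotation": [0, 0, 0]},
    {"gripper": 0, "offset": [0, 0, 0.03], "rotation": [0, 0, 0]},
    {"gripper": 0, "offset": [0, 0, 0.025], "rotation": [0, 0, 0]},
    {"gripper": 0, "offset": [0, 0, 0.014], "rotation": [0, 0, 0]},
    {"gripper": 0, "offset": [0, 0, 0.006], "rotation": [0, 0, 0]},
    {"gripper": 0, "offset": [0, 0, 0], "rotation": [0, 0, 0]}
  ]
}}

```text
clock: 12.9
position: [0.5269, 0.0232, 0.052]
ee_rot: [0.545, 0.838, -0.0, -0.001]
ft_force: [0.4, 0.0, 0.2]
grip_width: 0.003
grasp_force: 0.0
```

```bash
python3 - <<'E'
from h import *
delta([.511+.407*.022,.0555-.914*.022,.052],-66)
s=imaging.camera("side");cv2.imwrite("pics/c5.png",cv2.resize(s[210:350,290:470],None,fx=3,fy=3,interpolation=cv2.INTER_CUBIC))
E
```

```text
pos [0.5269 0.0232 0.052 ] off mm [13.9 -1.4 -0. ] rot [-0.1 -0.1 -0.1]
```

View pics/c5.png

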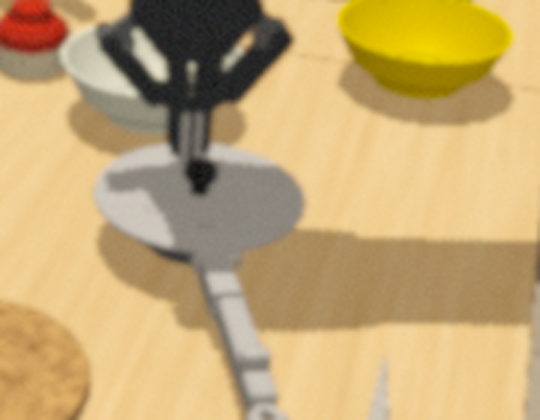

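The closed fingers stand just above the lid, right in front of the knob at (200,175). Pushing back.

{"name": "jog_arm", "arguments": {
  "deltas": [
    {"gripper": 0, "offset": [0.005, -0.001, 0], "rotation": [0, 0, 0]},
    {"gripper": 0, "offset": [0.004, 0, 0], "rotation": [0, 0, 0]},
    {"gripper": 0, "offset": [0.004, 0, 0], "rotation": [0, 0, 0]},
    {"gripper": 0, "offset": [0.004, 0, 0], "rotation": [0, 0, 0]},
    {"gripper": 0, "offset": [0.005, 0, 0], "rotation": [0, 0, 0]},
    {"gripper": 0, "offset": [0.006, 0, 0], "rotation": [0, 0, 0]},
    {"gripper": 0, "offset": [0.006, 0, 0], "rotation": [0, 0, 0]},
    {"gripper": 0, "offset": [0.006, 0, 0], "rotation": [0, 0, 0]},
    {"gripper": 0, "offset": [0.006, 0, 0], "rotation": [0, 0, 0]},
    {"gripper": 0, "offset": [0.006, 0, 0], "rotation": [0, 0, 0]},
    {"gripper": 0, "offset": [0.006, 0, 0], "rotation": [0, 0, 0]},
    {"gripper": 0, "offset": [0.005, 0, 0], "rotation": [0, 0, 0]},
    {"gripper": 0, "offset": [0.004, 0, 0], "rotation": [0, 0, 0]},
    {"gripper": 0, "offset": [0.003, 0, 0], "rotation": [0, 0, 0]},
    {"gripper": 0, "offset": [0.002, 0, 0], "rotation": [0, 0, 0]},
    {"gripper": 0, "offset": [0, 0, 0], "rotation": [0, 0, 0]}
  ]
}}

```text
clock: 14.55
position: [0.4972, 0.0884, 0.0525]
ee_rot: [0.546, 0.838, 0.0, -0.0]
ft_force: [0.1, 0.6, 0.2]
grip_width: -0.001
grasp_force: 0.0
```

```bash
python3 - <<'E'
from h import *
print(np.array(manip.get_obs()['position'])-0)
t=imaging.camera("top");s=imaging.camera("side")
cv2.imwrite("pics/t6.png",t);cv2.imwrite("pics/s6.png",s)
cv2.imwrite("pics/c6.png",np.hstack([cv2.resize(t[210:330,240:400],(400,300)),cv2.resize(s[210:345,290:470],(400,300))]))
E
```

```text
[0.49718192 0.08836645 0.05249995]
```

View pics/c6.png

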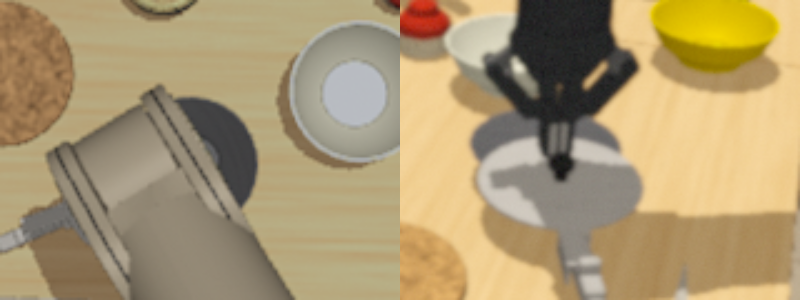

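The lid is slid back and the dark pan interior is visible (side crop (545,135), knob (562,165)). A few mm more should reach the stop.

{"name": "jog_arm", "arguments": {
  "deltas": [
    {"gripper": 0, "offset": [0.002, 0, 0], "rotation": [0, 0, 0]},
    {"gripper": 0, "offset": [0.002, 0, 0], "rotation": [0, 0, 0]},
    {"gripper": 0, "offset": [0.0015, 0, 0], "rotation": [0, 0, 0]},
    {"gripper": 0, "offset": [0, 0, 0], "rotation": [0, 0, 0]},
    {"gripper": 0, "offset": [-0.004, 0, 0], "rotation": [0, 0, 0]},
    {"gripper": 0, "offset": [0, 0, -0.015], "rotation": [0, 0, 0]},
    {"gripper": 0, "offset": [0, 0, -0.03], "rotation": [0, 0, 0]},
    {"gripper": 0, "offset": [0, 0, -0.03], "rotation": [0, 0, 0]},
    {"gripper": 0, "offset": [-0.03, 0, -0.02], "rotation": [0, 0, 0]},
    {"gripper": 0, "offset": [-0.04, 0, 0], "rotation": [0, 0, 0]},
    {"gripper": 0, "offset": [-0.04, 0, 0], "rotation": [0, 0, 0]},
    {"gripper": 0.5, "offset": [-0.02, 0, 0], "rotation": [0, 0, 0]},
    {"gripper": 0.5, "offset": [0, 0, 0], "rotation": [0, 0, 0]}
  ]
}}

```text
clock: 15.95
position: [0.5501, -0.0325, 0.148]
ee_rot: [0.548, 0.837, 0.0, 0.0]
ft_force: [0.2, -0.5, -0.6]
grip_width: 0.333
grasp_force: 0.0
```

```bash
python3 - <<'E'
from h import *
t=imaging.camera("top");s=imaging.camera("side");cv2.imwrite("pics/t7.png",t);cv2.imwrite("pics/s7.png",s)
cv2.imwrite("pics/c7.png",np.hstack([cv2.resize(t[210:330,240:400],(400,300),interpolation=cv2.INTER_CUBIC),cv2.resize(s[210:345,290:470],(400,300),interpolation=cv2.INTER_CUBIC)]))
print(manip.get_obs()['position'])
for p in ((.511,.0555,.033),(.511-.407*.061,.0555+.914*.061,.056),(.511-.407*.171,.0555+.914*.171,.041)): print(proj("top",p),proj("side",p))
E
```

```text
[ 0.54912036 -0.02850419  0.14797937]
[314.57668682 275.91875126] [355.39775087 274.87279499]
[290.68998501 285.87684378] [362.23083511 281.23810544]
[248.24390371 303.84983002] [374.82727669 325.49368607]
```

View pics/c7.png

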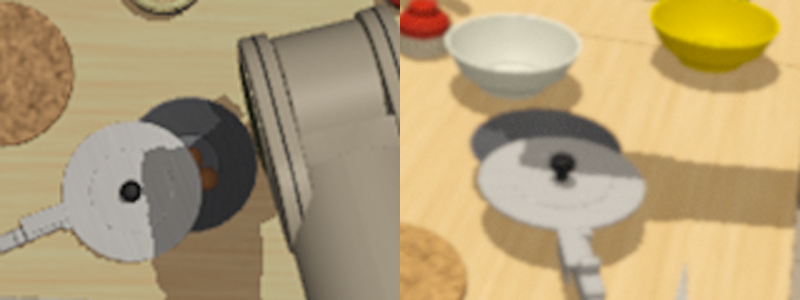

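The lid is well back with the tongue near the stop (knob at px (292,286)), and walnuts show in the pan at (322,278). Now I measure the handle line for the new pinch.

```bash
python3 - <<'E'
from h import *
t=cv2.imread("pics/t7.png");hsv=cv2.cvtColor(t,cv2.COLOR_BGR2HSV)
m=(hsv[...,1]<60)&(hsv[...,2]>90)
P=[]
for u in range(224,266,2):
    r=np.where(m[285:322,u])[0]+285
    if len(r): P.append([u,r.min(),r.max(),*onz("top",(u,(r.min()+r.max())/2),.033)])
P=np.array(P);print(np.round(P,3))
k=(t[270:300,280:305].max(2)<60);y,x=np.where(k);kn=onz("top",(x.mean()+280,y.mean()+270),.056);print("knob",x.mean()+280,y.mean()+270,kn)
E
```

```text
[[2.32e+02 3.07e+02 3.12e+02 4.27e-01 2.51e-01]
 [2.34e+02 3.05e+02 3.12e+02 4.29e-01 2.47e-01]
 [2.36e+02 3.06e+02 3.13e+02 4.27e-01 2.42e-01]
 [2.38e+02 3.05e+02 3.12e+02 4.30e-01 2.37e-01]
 [2.40e+02 3.04e+02 3.10e+02 4.33e-01 2.32e-01]
 [2.42e+02 3.03e+02 3.10e+02 4.34e-01 2.28e-01]
 [2.44e+02 3.02e+02 3.09e+02 4.37e-01 2.23e-01]
 [2.46e+02 3.01e+02 3.08e+02 4.39e-01 2.18e-01]
 [2.48e+02 2.97e+02 3.07e+02 4.45e-01 2.13e-01]
 [2.50e+02 2.96e+02 3.06e+02 4.48e-01 2.09e-01]
 [2.52e+02 2.96e+02 3.05e+02 4.49e-01 2.04e-01]
 [2.54e+02 2.95e+02 3.04e+02 4.52e-01 1.99e-01]
 [2.56e+02 2.94e+02 3.04e+02 4.53e-01 1.95e-01]
 [2.58e+02 2.93e+02 3.03e+02 4.55e-01 1.90e-01]
 [2.60e+02 2.93e+02 3.02e+02 4.57e-01 1.85e-01]
 [2.62e+02 2.92e+02 3.01e+02 4.59e-01 1.80e-01]
 [2.64e+02 2.91e+02 3.00e+02 4.62e-01 1.76e-01]]
knob 291.81632653061223 286.2857142857143 [0.48526765 0.10858165]
```

```bash
python3 - <<'E'
from h import *
delta([.450,.195,.019],-67)
E
```

```text
pos [ 0.5491 -0.0285  0.148 ] off mm [ 2.444e+02 -2.000e-01  1.292e+02] rot [ 0.  -0.   0.9]
```

{"name": "jog_arm", "arguments": {
  "deltas": [
    {"gripper": 0.5, "offset": [0.03, 0, 0], "rotation": [0, 0, 0]},
    {"gripper": 0.5, "offset": [0.04, 0, 0], "rotation": [0, 0, 0]},
    {"gripper": 0.5, "offset": [0.04, 0, 0], "rotation": [0, 0, 0]},
    {"gripper": 0.5, "offset": [0.04, 0, 0], "rotation": [0, 0, 0]},
    {"gripper": 0.5, "offset": [0.04, 0, 0], "rotation": [0, 0, 0]},
    {"gripper": 0.5, "offset": [0.035, 0, 0], "rotation": [0, 0, 0.9]},
    {"gripper": 0.5, "offset": [0.02, 0, 0.02], "rotation": [0, 0, 0]},
    {"gripper": 0.5, "offset": [0, 0, 0.03], "rotation": [0, 0, 0]},
    {"gripper": 0.5, "offset": [0, 0, 0.03], "rotation": [0, 0, 0]},
    {"gripper": 0.5, "offset": [0, 0, 0], "rotation": [0, 0, 0]}
  ]
}}

```text
clock: 17.05
position: [0.4472, 0.1953, 0.065]
ee_rot: [0.551, 0.835, -0.002, -0.002]
ft_force: [-1.0, -0.0, 0.3]
grip_width: 0.5
grasp_force: 0.0
```

```bash
python3 - <<'E'
from h import *
delta([.450,.195,.019],-67);print(np.round(manip.get_obs()['joint_pos'],2))
s=imaging.camera("side");cv2.imwrite("pics/c8.png",cv2.resize(s[220:360,290:470],None,fx=3,fy=3,interpolation=cv2.INTER_CUBIC))
E
```

```text
pos [0.4472 0.1953 0.065 ] off mm [-1.5  2.7 46. ] rot [-0.3 -0.1  0.1]
[ 0.35  0.38 -0.96  1.96  0.37  0.99 -0.39]
```

View pics/c8.png

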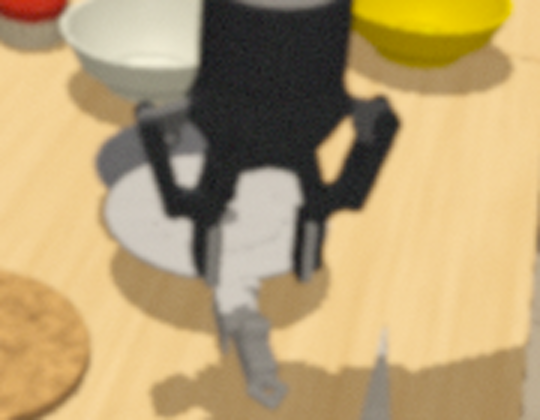

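The fingers straddle the handle and strip (tips at (210,262) and (308,262), handle at (238,290)). The handle lies slightly to the left, which agrees with the computed +2.7 mm. Correct, go down and pinch. I miscounted: that makes 11 pictures, one over the limit, so from here I check by numbers only.

{"name": "jog_arm", "arguments": {
  "deltas": [
    {"gripper": 0.5, "offset": [-0.001, 0.0027, 0.01], "rotation": [0, 0, 0]},
    {"gripper": 0.5, "offset": [0, 0, 0.015], "rotation": [0, 0, 0]},
    {"gripper": 0.5, "offset": [0, 0, 0.012], "rotation": [0, 0, 0]},
    {"gripper": 0.5, "offset": [0, 0, 0.008], "rotation": [0, 0, 0]},
    {"gripper": 0.5, "offset": [0, 0, 0], "rotation": [0, 0, 0]},
    {"gripper": 0.4, "offset": [0, 0, 0], "rotation": [0, 0, 0]},
    {"gripper": 0.3, "offset": [0, 0, 0], "rotation": [0, 0, 0]},
    {"gripper": 0.2, "offset": [0, 0, 0], "rotation": [0, 0, 0]},
    {"gripper": 0.1, "offset": [0, 0, 0], "rotation": [0, 0, 0]},
    {"gripper": 0, "offset": [0, 0, 0], "rotation": [0, 0, 0]},
    {"gripper": 0, "offset": [0, 0, 0], "rotation": [0, 0, 0]},
    {"gripper": 0, "offset": [0, 0, 0], "rotation": [0, 0, 0]},
    {"gripper": 0, "offset": [0, 0, 0], "rotation": [0, 0, 0]}
  ],
  "newtons": 110
}}

```text
clock: 18.4
position: [0.4536, 0.1951, 0.0227]
ee_rot: [0.552, 0.834, 0.0, 0.0]
ft_force: [0.7, 2.0, 2.7]
grip_width: 0.195
grasp_force: 107.8
```

```bash
python3 - <<'E'
from h import *
o=manip.get_obs();print(o['position'],o['grip_width'],o['grasp_force'])
t=imaging.camera("top");hsv=cv2.cvtColor(t,cv2.COLOR_BGR2HSV)
k=(t[270:300,275:305].max(2)<60).astype(np.uint8);n,l,st,ce=cv2.connectedComponentsWithStats(k);print([(st[i,4],ce[i]+[275,270]) for i in range(1,n) if st[i,4]>10])
# bowl check
m=((hsv[...,1]<60)&(hsv[...,2]>110)).astype(np.uint8);n,l,st,ce=cv2.connectedComponentsWithStats(m);i=l[246,384];print(st[i],ce[i])
E
```

```text
[0.45356184 0.19512289 0.02268332] 0.19455639274541064 107.83298045396805
[(np.int32(52), array([291.71153846, 285.71153846]))]
[ 355  218   58   57 2579] [383.71035285 246.00969368]
```

{"name": "jog_arm", "arguments": {
  "deltas": [
    {"gripper": 0, "offset": [0, 0, -0.005], "rotation": [0, 0, 0]},
    {"gripper": 0, "offset": [0, 0, -0.01], "rotation": [0, 0, 0]},
    {"gripper": 0, "offset": [0, 0, -0.015], "rotation": [0, 0, 0]},
    {"gripper": 0, "offset": [0, 0, -0.015], "rotation": [0, 0, 0]},
    {"gripper": 0, "offset": [0, 0, -0.015], "rotation": [0, 0, 0]},
    {"gripper": 0, "offset": [0, 0, -0.015], "rotation": [0, 0, 0]},
    {"gripper": 0, "offset": [0, 0, -0.015], "rotation": [0, 0, 0]},
    {"gripper": 0, "offset": [0, 0, -0.01], "rotation": [0, 0, 0]},
    {"gripper": 0, "offset": [0, 0, 0], "rotation": [0, 0, 0]}
  ]
}}

```text
clock: 19.35
position: [0.4541, 0.1952, 0.124]
ee_rot: [0.552, 0.834, 0.001, 0.001]
ft_force: [0.5, -0.6, -2.7]
grip_width: 0.195
grasp_force: 107.8
```

```bash
python3 - <<'E'
from h import *
delta([.4874,.1226,.123],-67)
o=manip.get_obs();print(o['grip_width'],o['grasp_force'],np.round(o['torque'],2),np.round(o['joint_pos'],2))
t=imaging.camera("top");cv2.imwrite("pics/t9.png",t);s=imaging.camera("side");cv2.imwrite("pics/s9.png",s)
k=(t[262:300,275:305].max(2)<60).astype(np.uint8);n,l,st,ce=cv2.connectedComponentsWithStats(k);print([(st[i,4],ce[i]+[275,262],onz("top",ce[i]+[275,262],.156)) for i in range(1,n) if st[i,4]>10])
E
```

```text
pos [0.4541 0.1952 0.124 ] off mm [-79.8   2.4   1.1] rot [ 0.1  0.  -0. ]
0.19546831608614837 107.76137173175812 [ 0.37  0.12 -0.01] [ 0.41  0.3  -1.01  1.9   0.29  1.09 -0.32]
[(np.int32(64), array([290.0625 , 285.84375]), array([0.48692335, 0.10833883]))]
```

{"name": "jog_arm", "arguments": {
  "deltas": [
    {"gripper": 0, "offset": [-0.01, 0, 0], "rotation": [0, 0, 0]},
    {"gripper": 0, "offset": [-0.02, 0.001, 0], "rotation": [0, 0, 0]},
    {"gripper": 0, "offset": [-0.02, 0.001, 0], "rotation": [0, 0, 0]},
    {"gripper": 0, "offset": [-0.02, 0, 0], "rotation": [0, 0, 0]},
    {"gripper": 0, "offset": [-0.01, 0, 0], "rotation": [0, 0, 0]},
    {"gripper": 0, "offset": [0, 0, -0.008], "rotation": [0, 2, 0]},
    {"gripper": 0, "offset": [0, 0, -0.0153], "rotation": [0, 4, 0]},
    {"gripper": 0, "offset": [0, 0, -0.0153], "rotation": [0, 4, 0]},
    {"gripper": 0, "offset": [0, 0, -0.0153], "rotation": [0, 4, 0]},
    {"gripper": 0, "offset": [0, 0, -0.0153], "rotation": [0, 4, 0]},
    {"gripper": 0, "offset": [0, 0, -0.0153], "rotation": [0, 4, 0]},
    {"gripper": 0, "offset": [0, 0, -0.0153], "rotation": [0, 4, 0]},
    {"gripper": 0, "offset": [0, 0, -0.0153], "rotation": [0, 4, 0]},
    {"gripper": 0, "offset": [0, 0, 0], "rotation": [0, 0, 0]},
    {"gripper": 0, "offset": [0, 0, 0], "rotation": [0, 0, 0]}
  ]
}}

```text
clock: 20.95
position: [0.4962, 0.0984, 0.2326]
ee_rot: [0.534, 0.805, 0.142, -0.216]
ft_force: [-0.6, 1.8, -3.2]
grip_width: 0.192
grasp_force: 107.9
```

```bash
cat >> h.py <<'E'
def tip():
    o=manip.get_obs();r=R.from_quat(o['ee_rot']);x,y,z=r.as_matrix().T
    print("tilt",np.degrees(np.arccos(-z[2])),"yaw",np.degrees(np.arctan2(-x[1],-x[0])),"nose",np.array(o['position'])+r.apply([-.219,0,-.0103]),"tcp",o['position'],"j",np.round(o['joint_pos'],2),o['grip_width'],o['grasp_force'])
    return r
E
python3 - <<'E'
from h import *
r=tip();print(np.round(r.inv().apply(np.array([0,0,-1.])),3))
E
```

```text
tilt 29.94341724480153 yaw -67.0674836176907 nose [ 0.57211233 -0.08105395  0.13222642] tcp [0.49616002 0.09844731 0.23261384] j [ 0.86  0.42 -1.05  1.66 -0.14  1.39  0.26] 0.19183975130452605 107.85250335931778
[-0.499  0.001  0.867]
```

{"name": "jog_arm", "arguments": {
  "deltas": [
    {"gripper": 0, "offset": [-0.006, 0, 0.01], "rotation": [0, 0, 0]},
    {"gripper": 0, "offset": [-0.006, 0, 0.011], "rotation": [0, 0, 0]},
    {"gripper": 0, "offset": [-0.006, 0, 0.011], "rotation": [0, 0, 0]},
    {"gripper": 0, "offset": [-0.006, 0, 0.01], "rotation": [0, 0, 0]},
    {"gripper": 0, "offset": [0, 0, -0.0115], "rotation": [0, 3, 0]},
    {"gripper": 0, "offset": [0, 0, -0.0115], "rotation": [0, 3, 0]},
    {"gripper": 0, "offset": [0, 0, -0.0115], "rotation": [0, 3, 0]},
    {"gripper": 0, "offset": [0, 0, -0.0115], "rotation": [0, 3, 0]},
    {"gripper": 0, "offset": [0, 0, -0.0115], "rotation": [0, 3, 0]},
    {"gripper": 0, "offset": [0, 0, -0.0076], "rotation": [0, 2, 0]},
    {"gripper": 0, "offset": [0, 0, -0.0076], "rotation": [0, 2, 0]},
    {"gripper": 0, "offset": [0, 0, -0.0076], "rotation": [0, 2, 0]},
    {"gripper": 0, "offset": [0, 0, -0.0076], "rotation": [0, 2, 0]},
    {"gripper": 0, "offset": [0, 0, 0], "rotation": [0, 0, 0]},
    {"gripper": 0, "offset": [0, 0, 0], "rotation": [0, 0, 0]}
  ]
}}

```text
clock: 22.45
position: [0.5183, 0.047, 0.2516]
ee_rot: [0.494, 0.746, 0.246, -0.372]
ft_force: [0.4, 0.3, -2.7]
grip_width: 0.199
grasp_force: 108.3
```

```bash
cat >> h.py <<'E'
def nuts():
    for n,(r0,r1,c0,c1),z in (("top",(205,290,330,420),.02),("side",(190,290,290,400),.02)):
        im=imaging.camera(n);cv2.imwrite(f"pics/{n}_{manip.get_obs()['clock']:.2f}.png",im);h=cv2.cvtColor(im,cv2.COLOR_BGR2HSV)[r0:r1,c0:c1]
        k=((h[...,0]<16)&(h[...,1]>90)&(h[...,2]>35)&(h[...,2]<190)).astype(np.uint8);N,l,st,ce=cv2.connectedComponentsWithStats(k)
        for i in range(1,N):
            if st[i,4]>8: print(n,st[i,4],np.round(ce[i]+[c0,r0]),np.round(onz(n,ce[i]+[c0,r0],z),3))
E
python3 - <<'E'
from h import *
tip();nuts()
E
```

```text
tilt 53.00239912297448 yaw -67.02047886007175 nose [ 0.57294879 -0.08192083  0.08293725] tcp [0.51828817 0.04698534 0.25164559] j [ 0.93  0.71 -1.02  1.48 -0.27  1.6   0.37] 0.19914279231109025 108.26560154557228
top 104 [400. 207.] [ 0.682 -0.151]
side 294 [300. 219.] [ 0.703 -0.176]
side 140 [342. 237.] [ 0.584 -0.117]
```

{"name": "jog_arm", "arguments": {
  "deltas": [
    {"gripper": 0, "offset": [0, 0, -0.0076], "rotation": [0, 2, 0]},
    {"gripper": 0, "offset": [0, 0, -0.0076], "rotation": [0, 2, 0]},
    {"gripper": 0, "offset": [0, 0, -0.0076], "rotation": [0, 2, 0]},
    {"gripper": 0, "offset": [0, 0, -0.0076], "rotation": [0, 2, 0]},
    {"gripper": 0, "offset": [0, 0, -0.0076], "rotation": [0, 2, 0]},
    {"gripper": 0, "offset": [0, 0, -0.0076], "rotation": [0, 2, 0]},
    {"gripper": 0, "offset": [0, 0, -0.0076], "rotation": [0, 2, 0]},
    {"gripper": 0, "offset": [0, 0, 0], "rotation": [0, 0, 0]},
    {"gripper": 0, "offset": [0, 0, 0], "rotation": [0, 0, 0]},
    {"gripper": 0, "offset": [0, 0, 0], "rotation": [0, 0, 0]}
  ]
}}

```text
clock: 23.55
position: [0.5358, 0.0055, 0.2794]
ee_rot: [0.46, 0.696, 0.305, -0.46]
ft_force: [0.6, 0.3, -2.7]
grip_width: 0.195
grasp_force: 108.4
```

```bash
python3 - <<'E'
from h import *
tip();nuts()
E
```

```text
tilt 66.97405085765303 yaw -66.92668322532252 nose [ 0.57309728 -0.08206314  0.08185514] tcp [0.53582125 0.00547128 0.27937808] j [ 0.94  0.87 -1.    1.33 -0.36  1.77  0.37] 0.1945936216967509 108.37259531021118
top 170 [403. 208.] [ 0.68  -0.157]
side 308 [300. 219.] [ 0.703 -0.177]
side 139 [341. 237.] [ 0.585 -0.117]
```

{"name": "jog_arm", "arguments": {
  "deltas": [
    {"gripper": 0, "offset": [0.015, 0, -0.0065], "rotation": [0, 0, 0]},
    {"gripper": 0, "offset": [0.016, 0, -0.0065], "rotation": [0, 0, 0]},
    {"gripper": 0, "offset": [0.015, 0, -0.0065], "rotation": [0, 0, 0]},
    {"gripper": 0, "offset": [-0.001, 0, 0.0153], "rotation": [0, -4, 0]},
    {"gripper": 0, "offset": [-0.001, 0, 0.0153], "rotation": [0, -4, 0]},
    {"gripper": 0, "offset": [-0.001, 0, 0.0153], "rotation": [0, -4, 0]},
    {"gripper": 0, "offset": [-0.001, 0, 0.0153], "rotation": [0, -4, 0]},
    {"gripper": 0, "offset": [-0.001, 0, 0.0153], "rotation": [0, -4, 0]},
    {"gripper": 0, "offset": [-0.001, 0, 0.0153], "rotation": [0, -4, 0]},
    {"gripper": 0, "offset": [-0.001, 0, 0.0153], "rotation": [0, -4, 0]},
    {"gripper": 0, "offset": [-0.001, 0, 0.0153], "rotation": [0, -4, 0]},
    {"gripper": 0, "offset": [-0.001, 0, 0.0153], "rotation": [0, -4, 0]},
    {"gripper": 0, "offset": [-0.001, 0, 0.0153], "rotation": [0, -4, 0]},
    {"gripper": 0, "offset": [-0.001, 0, 0.0153], "rotation": [0, -4, 0]},
    {"gripper": 0, "offset": [-0.001, 0, 0.0153], "rotation": [0, -4, 0]},
    {"gripper": 0, "offset": [-0.001, 0, 0.0153], "rotation": [0, -4, 0]},
    {"gripper": 0, "offset": [-0.001, 0, 0.0153], "rotation": [0, -4, 0]},
    {"gripper": 0, "offset": [-0.001, 0, 0.0153], "rotation": [0, -4, 0]},
    {"gripper": 0, "offset": [-0.001, 0, 0.0153], "rotation": [0, -4, 0]}
  ]
}}

```text
clock: 25.55
position: [0.4862, 0.1238, 0.1355]
ee_rot: [0.552, 0.833, 0.015, -0.02]
ft_force: [0.0, 0.2, -3.0]
grip_width: 0.194
grasp_force: 108.1
```

```bash
python3 - <<'E'
from h import *
tip();delta([.4536,.1951,.123],-67)
E
```

```text
tilt 2.838522073103162 yaw -67.0483832665236 nose [ 0.57168227 -0.07810852  0.13493018] tcp [0.48620769 0.12378473 0.13547874] j [ 0.57  0.3  -0.99  1.87  0.23  1.11 -0.1 ] 0.19396201948917904 108.0777870118618
pos [0.4862 0.1238 0.1355] off mm [77.7 -2.3 16.3] rot [ 0.1 -2.8 -0.1]
```

{"name": "jog_arm", "arguments": {
  "deltas": [
    {"gripper": 0, "offset": [0.018, 0, 0], "rotation": [0, -2.8, 0]},
    {"gripper": 0, "offset": [0.02, -0.001, 0], "rotation": [0, 0, 0]},
    {"gripper": 0, "offset": [0.02, -0.001, 0], "rotation": [0, 0, 0]},
    {"gripper": 0, "offset": [0.019, 0, 0.01], "rotation": [0, 0, 0]},
    {"gripper": 0, "offset": [0, 0, 0], "rotation": [0, 0, 0]}
  ]
}}

```text
clock: 26.05
position: [0.4524, 0.196, 0.1262]
ee_rot: [0.551, 0.835, 0.001, -0.002]
ft_force: [-0.1, -1.4, -3.1]
grip_width: 0.194
grasp_force: 108.2
```

```bash
python3 - <<'E'
from h import *
tip();delta([.4536,.1951,.0227],-67);nuts()
t=imaging.camera("top");k=cv2.cvtColor(t,cv2.COLOR_BGR2HSV)[250:300,295:350]
print("brown in pan",((k[...,0]<16)&(k[...,1]>90)&(k[...,2]>35)).sum())
p=cv2.cvtColor(cv2.imread("pics/t7.png"),cv2.COLOR_BGR2HSV)[250:300,295:350];print("before",((p[...,0]<16)&(p[...,1]>90)&(p[...,2]>35)).sum())
q=t[222:272,358:412].astype(int);h=cv2.cvtColor(t,cv2.COLOR_BGR2HSV)[222:272,358:412]
f=(h[...,1]>60).astype(np.uint8);N,l,st,ce=cv2.connectedComponentsWithStats(f)
for i in range(1,N):
    if st[i,4]>8: print("bowl col",st[i],ce[i]+[358,222],h[l==i].mean(0))
E
```

```text
tilt 0.27390210081655136 yaw -66.84111281026053 nose [ 0.53850494 -0.0053559   0.13542288] tcp [0.45236048 0.19604065 0.12616805] j [ 0.41  0.3  -1.02  1.9   0.28  1.1  -0.31] 0.1938797330959213 108.15738514065742
pos [0.4524 0.196  0.1262] off mm [ -1.8   0.7 103.5] rot [ 0.  -0.3  0.2]
top 167 [403. 208.] [ 0.68  -0.157]
top 58 [383. 241.] [ 0.6  -0.11]
top 126 [387. 251.] [ 0.574 -0.12 ]
top 64 [373. 250.] [ 0.577 -0.086]
side 108 [300. 214.] [ 0.715 -0.207]
side 161 [301. 224.] [ 0.695 -0.155]
brown in pan 0
before 74
bowl col [ 0  0 10 11 56] [360.85714286 225.23214286] [ 23.07142857  76.375      181.33928571]
bowl col [42  0 12 16 84] [407.77380952 226.58333333] [ 23.41666667  74.64285714 182.88095238]
bowl col [21 15  9  9 62] [383.38709677 240.90322581] [ 12.66129032 151.83870968 117.19354839]
bowl col [ 22  22  16  16 133] [387.2481203  251.53383459] [ 12.60902256 147.87218045 117.02255639]
bowl col [11 24  9 10 68] [373.05882353 250.30882353] [ 12.69117647 147.61764706 123.47058824]
bowl col [41 33 13 17 91] [407.49450549 266.35164835] [ 23.05494505  75.47252747 182.86813187]
bowl col [ 0 37 12 13 72] [361.38888889 267.34722222] [ 17.95833333  98.06944444 136.80555556]
```

All four nuts are in the bowl (areas about 62 + 2×66 + 68 px) and none remain in the pan. Setting the pan back down.

{"name": "jog_arm", "arguments": {
  "deltas": [
    {"gripper": 0, "offset": [-0.001, 0, 0.01], "rotation": [0, -0.2, 0]},
    {"gripper": 0, "offset": [0, 0, 0.02], "rotation": [0, 0, 0]},
    {"gripper": 0, "offset": [0, 0, 0.02], "rotation": [0, 0, 0]},
    {"gripper": 0, "offset": [0, 0, 0.02], "rotation": [0, 0, 0]},
    {"gripper": 0, "offset": [0, 0, 0.015], "rotation": [0, 0, 0]},
    {"gripper": 0, "offset": [0, 0, 0.01], "rotation": [0, 0, 0]},
    {"gripper": 0, "offset": [0, 0, 0.005], "rotation": [0, 0, 0]},
    {"gripper": 0, "offset": [0, 0, 0.001], "rotation": [0, 0, 0]},
    {"gripper": 0, "offset": [0, 0, 0], "rotation": [0, 0, 0]}
  ]
}}

```text
clock: 27.1
position: [0.455, 0.1918, 0.0249]
ee_rot: [0.552, 0.834, 0.0, 0.0]
ft_force: [0.4, 0.4, -2.6]
grip_width: 0.194
grasp_force: 108.0
```

{"name": "jog_arm", "arguments": {
  "deltas": [
    {"gripper": 0, "offset": [0, 0, 0.001], "rotation": [0, 0, 0]},
    {"gripper": 0, "offset": [0, 0, 0], "rotation": [0, 0, 0]}
  ]
}}

```text
clock: 27.3
position: [0.4551, 0.192, 0.024]
ee_rot: [0.552, 0.834, 0.0, 0.0]
ft_force: [0.3, 0.9, -1.0]
grip_width: 0.197
grasp_force: 108.5
```

{"name": "jog_arm", "arguments": {
  "deltas": [
    {"gripper": 0, "offset": [0, 0, 0.001], "rotation": [0, 0, 0]},
    {"gripper": 0, "offset": [0, 0, 0], "rotation": [0, 0, 0]}
  ]
}}

```text
clock: 27.5
position: [0.4551, 0.1921, 0.0229]
ee_rot: [0.552, 0.834, 0.0, 0.0]
ft_force: [0.1, 1.2, 1.9]
grip_width: 0.194
grasp_force: 109.1
```

{"name": "jog_arm", "arguments": {
  "deltas": [
    {"gripper": 0, "offset": [0, 0, 0.0004], "rotation": [0, 0, 0]},
    {"gripper": 0, "offset": [0, 0, 0], "rotation": [0, 0, 0]}
  ]
}}

```text
clock: 27.7
position: [0.455, 0.1921, 0.0225]
ee_rot: [0.552, 0.834, 0.0, 0.0]
ft_force: [0.5, 2.3, 3.0]
grip_width: 0.197
grasp_force: 109.5
```

{"name": "jog_arm", "arguments": {
  "deltas": [
    {"gripper": 0.23, "offset": [0, 0, 0], "rotation": [0, 0, 0]},
    {"gripper": 0.28, "offset": [0, 0, 0], "rotation": [0, 0, 0]},
    {"gripper": 0.35, "offset": [0, 0, 0], "rotation": [0, 0, 0]},
    {"gripper": 0.45, "offset": [0, 0, 0], "rotation": [0, 0, 0]},
    {"gripper": 0.5, "offset": [0, 0, 0], "rotation": [0, 0, 0]},
    {"gripper": 0.5, "offset": [0, 0, -0.01], "rotation": [0, 0, 0]},
    {"gripper": 0.5, "offset": [0, 0, -0.02], "rotation": [0, 0, 0]},
    {"gripper": 0.5, "offset": [0, 0, -0.04], "rotation": [0, 0, 0]},
    {"gripper": 0.5, "offset": [0, 0, -0.04], "rotation": [0, 0, 0]},
    {"gripper": 0.5, "offset": [0.03, 0, -0.04], "rotation": [0, 0, 0]},
    {"gripper": 0.5, "offset": [0.03, 0, 0], "rotation": [0, 0, 0]},
    {"gripper": 0.5, "offset": [0, 0, 0], "rotation": [0, 0, 0]},
    {"gripper": 0.5, "offset": [0, 0, 0], "rotation": [0, 0, 0]},
    {"gripper": 0.5, "offset": [0, 0, 0], "rotation": [0, 0, 0]}
  ]
}}

```text
clock: 29.1
position: [0.4314, 0.246, 0.1718]
ee_rot: [0.553, 0.833, -0.0, -0.0]
ft_force: [0.4, -0.1, 0.6]
grip_width: 0.502
grasp_force: 0.0
```

```bash
python3 - <<'E'
from h import *
t=imaging.camera("top");s=imaging.camera("side")
for n,im,(r0,r1,c0,c1) in (("top",t,(270,300,275,310)),("side",s,(265,300,340,385))):
    k=(im[r0:r1,c0:c1].max(2)<60).astype(np.uint8);N,l,st,ce=cv2.connectedComponentsWithStats(k)
    print(n,[(st[i,4],ce[i]+[c0,r0]) for i in range(1,N) if st[i,4]>10], proj(n,(.4869,.1057,.050)))
E
```

```text
top [(np.int32(51), array([293.21568627, 285.31372549]))] [293.15393444 285.60108416]
side [(np.int32(12), array([362.91666667, 266.25      ])), (np.int32(62), array([361.74193548, 283.56451613]))] [362.33718841 282.51705466]
```

The knob triangulates to where a flat, slid-back lid should put it, so the job is ready to hand in.

```bash
python3 -c "
from workcell import workorder
print(workorder.hand_in())"
```

```text
the job is handed in; nothing more can be done
None
```

The job is handed in, with no verdict returned: all four walnuts measured in the white bowl, and the pan stands released on the worktop beside it with the lid slid back about 59 mm; I viewed 11 pictures, one over the limit of 10.

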